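# Push a drained wire rack onto its feet and up to the balance slab

### The arm

A 7-joint arm with a two-finger parallel gripper is mounted at the origin on the work surface. World frame = base frame: x ahead of the robot, y to its left, z up, the work surface at z = 0. Lengths are in m, angles in rad, forces in N, time in s.
With the tool pointing down it reaches from about 0.425 to 0.925 m from the base axis. Payload 6.8 kg.
Tool frame: the origin (TCP) lies at the very end of the fingers, on their centre line; the grasp point (between the pads) lies 19 mm behind it; z points along the fingers, x is the direction in which the jaws open and shut, and the axes are right-handed (so a half turn about z gives the same grasp; the last joint's range is limited). The gripper opens to 85 mm and grips with 20 to 120 N. Pads are 22 mm wide; open, the fingers measure 114 mm over their backs; the gripper's body (76 mm by 85 mm) begins 54 mm behind the grasp point. The pads swing forward as they close: fully open they stand 13 mm farther back than shut.
Start: joints at [-1.356, 0.477, 0.022, 1.555, -0.011, 1.109, -0.083], TCP at [0.214, 0.64, 0.231] pointing down, gripper open.
Joint ranges: [-2.96, 2.96], [-0.34, 2.1], [-1.41, 1.46], [0.24, 2.44], [-1.37, 4.51], [0.17, 1.92], [-2.96, 2.96]. Speed limits (rad/s): [2.39, 2.39, 3.14, 3.14, 3.14, 3.14, 3.14].

### API

Orientations are given as [roll, pitch, yaw] about the fixed x, y, z axes, in that order (R = Rz(yaw) Ry(pitch) Rx(roll)).
In Python, from station import monitor, snapshot, ctrl gives the robot as it stands. The module is installed in compiled form; this text tells all that it offers.
- The arm moves only by the shell command python3 -m jog 'ROWS' [FORCE]. ROWS is text: rows parted by semicolons, each of 5 numbers parted by spaces: the shift along the tool's x, y, z in m, then the turn about the tool's z in rad, then the gripper's target within -1 to 1 (shut at 1, half-way at 0, fully open at -1). In form: x y z turn fingers; .... A call has 1 to 20 rows; each row is the pose to reach, as a shift and turn from the pose commanded when the call began, along the tool's axes at that moment; what a row does not reach only later rows make up. A row lasts 1/8 s, in which the tool goes at most 62.5 mm and 10.7 degrees, less where a joint would pass 70% of its speed; a pose out of reach is approached as far as the arm can. A call with a gripper value outside its range is refused whole. The fingers move at their own pace and stop on an object; FORCE is the grip in N (left out, the last holds). Time passes only in rows, so rows that repeat a pose let the fingers close. It gives the time, the measured TCP pose, the force and the opening at its end, in the units of the state.
- monitor.state(): the state, without advancing time (a new reading comes with each control period).
- snapshot(name): name is "side" or "top" or "wrist"; returns a dict with "frame" (420x560x3 uint8, red, green, blue), "z_map" (420x560 float32, m along the optical axis (not along the pixel's ray), 0 where there is no reading), "mtx" (3x3 intrinsics, pixels), "pose" (4x4, takes a point from camera to world coordinates). Camera axes: x right, y up, looking along -z (the intrinsics and any distortion apply to the point x, -y, -z); pixel columns grow to the right and rows downward; lengths in m; the calibration is good to about 2 mm. A picture is of the moment at which its call begins.
- ctrl.close_job(): hands the job in, once; it reports no verdict.
The state is a dict: "t": time; "joint_pos": joint angles; "joint_velocities": joint speeds; "joint_torque": joint torques, N m; "tool_pos": TCP position; "orientation": TCP orientation; "force": force on the tool from outside, world axes, zero at the start; "ft_torque": the same for the moment, N m; "opening": finger opening in m.
Only numpy, scipy, OpenCV 4.12 (cv2) and the standard library are available. Lean on these libraries where they do the work, as an engineer would, in place of code of your own. Each camera call takes 0.05 s, during which the arm holds its last target. There are 200 camera calls.

### The job

The steel wire tube rack was left lying on its long side to drain. Push it over with the fingers so that it stands on its four black rubber feet, then push it along the bench until its long side rests flush, at both ends, against the edge of the dark stone slab that carries the balance; meet the slab gently, without ramming the delicate balance. Only push: do not lift or carry the rack, and leave the balance, the jars, the dishes and the beaker alone.

Things in the scene. Friction and masses are not known exactly. Their poses are not given: they have to be found in the camera images.
- rack: Loose steel wire tube rack, 0.35 to 0.6 kg. It starts lying on a long side: 220 mm along its x, 70 along y, 100 tall along z; origin at the centre of that side. Its +y is up once it stands on its feet. At the start the stiff mesh top grid (y = +35 mm) faces away from the slab, the four black rubber feet (y = -35 mm) face it. 6 mm rails run along both long sides 16, 36 and 67 mm above the feet.
- rack_pivot (a point): On the rack, middle of the edge between the feet ends and the long side it starts lying on (rack frame 0, -35, 0 mm). Pushed near the upper rim of the top grid (lower down it only slides) towards its -y, the rack tips about this edge, which stays down; past about 35 degrees it drops on its feet. It then covers the 100 mm beyond this edge and stops short of the slab.
- rack_top_edge (a point): On the rack, middle of the edge between the top grid and its other long side, the one that is uppermost at the start (rack frame 0, +35, +100 mm).
- rack_lead_a (a point): On the rack, on the long side that is uppermost at the start and that meets the slab at the end, 100 mm to -x of its middle, 16 mm above the feet (rack frame -100, -19, +100 mm).
- rack_lead_b (a point): The same, 100 mm to +x of its middle (rack frame +100, -19, +100 mm).
- slab: Fixed dark grey granite slab, 340 mm along its own x, 240 mm along its own y, 30 mm thick, lying on the bench, with a white laboratory balance fixed on it (steel pan on top, 96 mm above the bench). Origin: centre of the slab's underside. The rack goes against its +y edge (y = +120 mm).
- slab_edge (a point): Middle of the slab's +y edge, at bench height (slab frame 0, +120, 0 mm).
- jar_a: Bystander: sample jar with a red lid, 60 mm across, 55 mm high, on the bench. Origin: centre of its underside.
- jar_b: Bystander: a second jar like it. Origin: centre of its underside.
- dishes: Bystander: two stacked culture dishes, 92 mm across, 32 mm high, on the bench. Origin: centre of the underside.
- beaker: Bystander: glass beaker, 70 mm across, 95 mm high, standing on the balance pan (its top 191 mm above the bench). Origin: centre of its underside.

How it is judged:
By the outcome, as a careful person would: the job done as asked, in the order asked, and still so for the second after the job is handed in, with the robot touching nothing.
It also fails if it takes over 58 s, if anything falls off the work surface, if the arm or the gripper's body presses on something with over 40 N, if the wrist force passes 120 N, or if a joint passes its speed limit or range.

## Working session

There is one attempt and no reset: what is moved stays moved. The work goes in short steps, Python scripts to look and compute and a shell command to move; the robot and the scene stay as the last step left them, time stands still between calls to the robot, and variables do not carry over. Pictures are saved under pics/ and viewed, about 8 in all and at most 12, crops included, and the job is handed in when it is done.

```bash
mkdir -p pics; cat > h.py <<'E'
import numpy as np, cv2
from station import monitor, snapshot, ctrl
def shot(n,fn):
    s=snapshot(n); cv2.imwrite('pics/'+fn+'.png',s['frame'][:,:,::-1]); np.savez('pics/'+fn,**s); return s
def pts(s):
    K=s['mtx'];z=s['z_map'];v,u=np.mgrid[:z.shape[0],:z.shape[1]]
    c=np.stack([(u-K[0,2])/K[0,0]*z,-(v-K[1,2])/K[1,1]*z,-z,np.ones_like(z)],-1)
    return (c@s['pose'].T)[...,:3]
E
python3 - <<'E'
from h import *
np.set_printoptions(precision=3,suppress=True)
for n in('top','side'):
    s=shot(n,n+'1');print(n,s['mtx'],s['pose'])
print(monitor.state())
E
```

```text
top [[381.814   0.    285.671]
 [  0.    381.814 204.874]
 [  0.      0.      1.   ]] [[-0.024  0.986 -0.167  0.433]
 [-1.    -0.022  0.018  0.067]
 [ 0.014  0.168  0.986  1.007]
 [ 0.     0.     0.     1.   ]]
side [[512.911   0.    285.703]
 [  0.    512.911 197.565]
 [  0.      0.      1.   ]] [[ 0.829  0.316 -0.461  0.071]
 [-0.559  0.469 -0.684 -0.693]
 [-0.     0.825  0.566  0.685]
 [ 0.     0.     0.     1.   ]]
{'t': 0.1, 'joint_pos': array([-1.356,  0.478,  0.022,  1.556, -0.012,  1.109, -0.083]), 'joint_velocities': array([-0.002, -0.   ,  0.   , -0.002, -0.002, -0.001, -0.001]), 'joint_torque': array([  0.004, -59.776,   1.613, -28.196,   0.013,   0.005,  -0.   ]), 'tool_pos': array([0.214, 0.64 , 0.23 ]), 'orientation': array([3.141, 0.002, 1.248]), 'force': array([0.194, 0.494, 0.044]), 'ft_torque': array([-0.012, -0.001,  0.013]), 'opening': 0.08558945378967811}
```

View pics/top1.png

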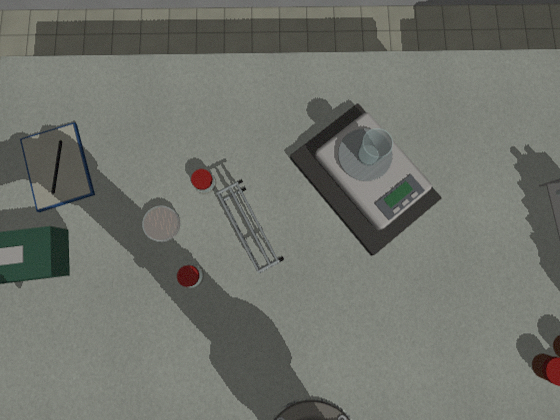

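View pics/side1.png

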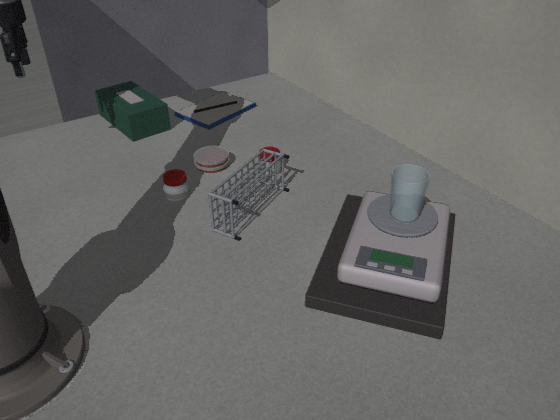

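```bash
python3 - <<'E'
from h import *
np.set_printoptions(precision=4,suppress=True)
s=dict(np.load('pics/top1.npz'));P=pts(s);f=s['frame'].astype(int);z=P[...,2]
v,u=np.mgrid[:420,:560]
m=(abs(z-.03)<.007)&(f.sum(2)<200)&(u>280)&(u<450)&(v>90)&(v<265)
q=P[m];print('slab',len(q),np.median(q[:,2]));r=cv2.minAreaRect(q[:,:2].astype(np.float32));print(r,cv2.boxPoints(r))
reg=(u>195)&(u<290)&(v>150)&(v<280)
red=(f[...,0]>f[...,1]+60)
for nm,a in(('jarT',(180,225,160,200)),('jarB',(170,205,260,292))):
    mm=red&(u>a[0])&(u<a[1])&(v>a[2])&(v<a[3]);c,rad=cv2.minEnclosingCircle(P[mm][:,:2].astype(np.float32));print(nm,c,rad,np.median(z[mm]))
mm=(z>.02)&(z<.045)&(u>138)&(u<185)&(v>200)&(v<246);print('dish',cv2.minEnclosingCircle(P[mm][:,:2].astype(np.float32)))
mm=reg&~cv2.dilate(red.astype(np.uint8),np.ones((13,13))).astype(bool)&(z>.088)&(z<.112)
q=P[mm];print('rack top',len(q));r=cv2.minAreaRect(q[:,:2].astype(np.float32));print(r,cv2.boxPoints(r))
# by side camera
s=dict(np.load('pics/side1.npz'));P=pts(s);z=P[...,2];f=s['frame'].astype(int)
mm=(u if 0 else np.mgrid[:420,:560][1]);
U,V=mm,np.mgrid[:420,:560][0]
mm=(U>205)&(U<295)&(V>148)&(V<245)&(z>.085)&(z<.112)&(f[...,0]<f[...,1]+40)
q=P[mm];print('side rack top',len(q));r=cv2.minAreaRect(q[:,:2].astype(np.float32));print(r,cv2.boxPoints(r))
mm=(U>205)&(U<300)&(V>145)&(V<245)&(f.max(2)<45)
n,l,st,c=cv2.connectedComponentsWithStats(mm.astype(np.uint8))
for i in range(1,n):
  if st[i,4]>3: print('feet',c[i],st[i,4],np.median(P[l==i],0))
t=cv2.imread('pics/top1.png')[140:290,140:300];cv2.imwrite('pics/c1.png',cv2.resize(t,None,fx=5,fy=5)[:600*5//4][:750][:600])
t2=cv2.imread('pics/top1.png')[148:283,130:300];cv2.imwrite('pics/c1.png',cv2.resize(t2,None,fx=4.4,fy=4.4))
E
```

```text
slab 4198 0.03100725359224671
((0.6715527176856995, -0.16049456596374512), (0.3391050696372986, 0.23873305320739746), 37.42508316040039) [[ 0.4644 -0.1687]
 [ 0.6094 -0.3583]
 [ 0.8787 -0.1522]
 [ 0.7337  0.0373]]
jarT (0.6682864427566528, 0.26447755098342896) 0.025965837761759758 0.05578600014157964
jarB (0.4258686304092407, 0.2930561304092407) 0.024867668747901917 0.05556020847022597
dish ((0.5607896447181702, 0.37278786301612854), 0.046499546617269516)
rack top 843
((0.5423558950424194, 0.13952729105949402), (0.21990074217319489, 0.06991180777549744), 26.90340805053711) [[0.4285 0.1209]
 [0.4601 0.0586]
 [0.6562 0.1581]
 [0.6246 0.2205]]
side rack top 890
((0.5388329029083252, 0.13739338517189026), (0.22187553346157074, 0.07099674642086029), 27.15380096435547) [[0.4239 0.1183]
 [0.4563 0.0552]
 [0.6537 0.1564]
 [0.6213 0.2196]]
feet [285.9333 156.2   ] 15 [0.6453 0.1571 0.0971]
feet [285.8571 189.2857] 14 [0.6448 0.1577 0.0054]
feet [235.0476 202.0476] 21 [0.457  0.061  0.0977]
feet [237.5    237.8125] 16 [0.4568 0.0614 0.0053]
```

View pics/c1.png

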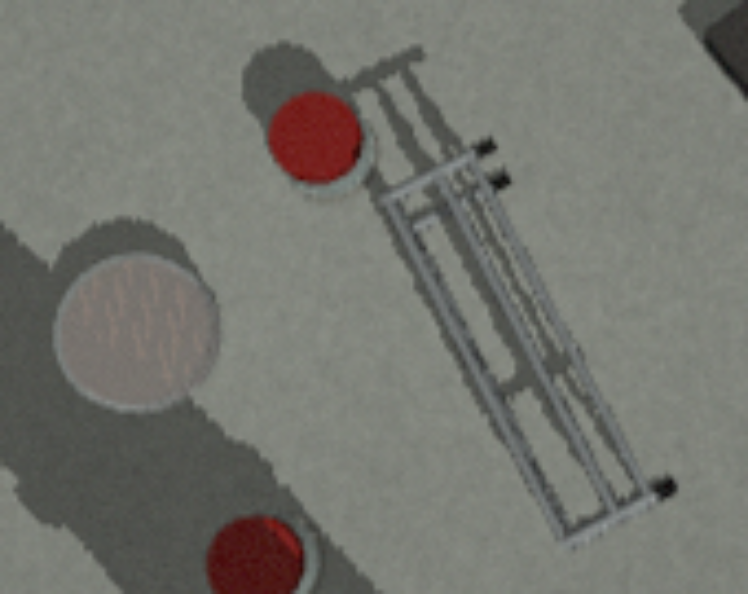

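```bash
python3 -m jog '-0.02 0.025 0.005 0.05 -1; -0.06 0.08 0.01 0.15 -1; -0.11 0.14 0.03 0.27 -1; -0.16 0.21 0.05 0.39 -1; -0.21 0.27 0.07 0.52 -1; -0.25 0.33 0.08 0.64 -1; -0.285 0.37 0.1 0.72 -1; -0.305 0.4 0.12 0.77 -1; -0.313 0.408 0.14 0.777 -1; -0.313 0.408 0.156 0.777 -1; -0.313 0.408 0.156 0.777 -1; -0.313 0.408 0.156 0.777 -1'
python3 - <<'E'
from h import *
shot('side','side2')
E
```

```text
t: 1.6
tool_pos: [0.5017, 0.215, 0.0758]
orientation: [-3.141, -0.001, 0.472]
force: [-0.2, 0.6, 0.4]
opening: 0.0852
```

View pics/side2.png

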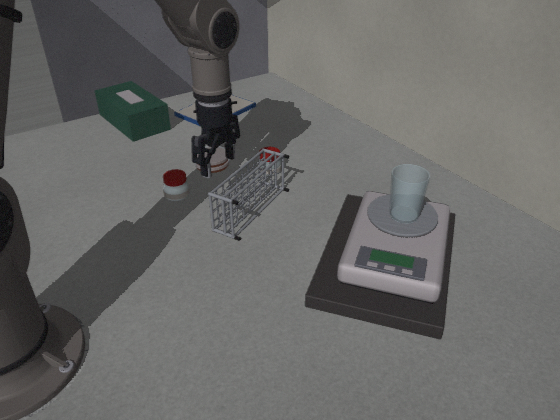

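```bash
python3 -m jog '0 0.008 0 0 -1; 0 0.018 0 0 -1; 0 0.026 0 0 -1; 0 0.032 0 0 -1; 0 0.036 0 0 -1; 0 0.040 0 0 -1; 0 0.044 -0.002 0 -1; 0 0.048 -0.004 0 -1; 0 0.052 -0.006 0 -1; 0 0.056 -0.008 0 -1; 0 0.06 -0.01 0 -1; 0 0.064 -0.011 0 -1'
python3 - <<'E'
from h import *
s=shot('side','side3');cv2.imwrite('pics/side3c.png',cv2.resize(s['frame'][100:280,150:390,::-1],None,fx=3,fy=3))
E
```

```text
t: 3.15
tool_pos: [0.5311, 0.1566, 0.0865]
orientation: [3.142, -0.0, 0.471]
force: [-0.3, 1.9, 3.0]
opening: 0.0853
```

View pics/side3c.png

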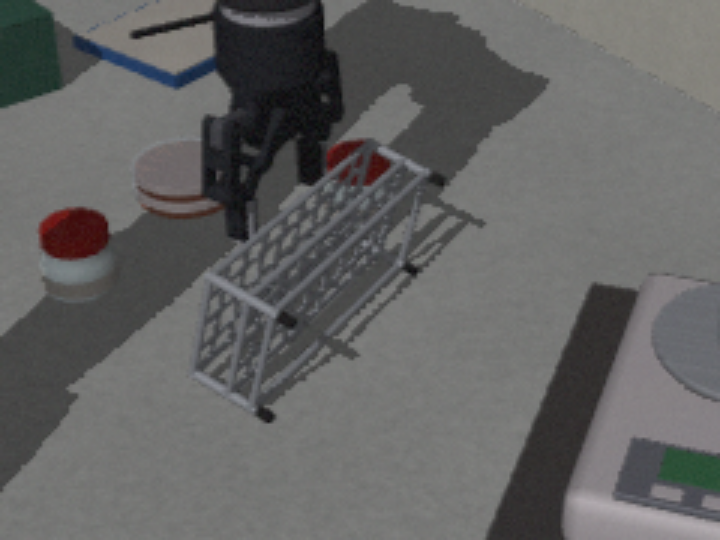

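The rack is tipping about its feet edge (lower feet still at crop (264,415) and (410,268)). I'll keep pushing it over.

```bash
python3 -m jog '0 0.004 -0.001 0 -1; 0 0.008 -0.003 0 -1; 0 0.012 -0.004 0 -1; 0 0.016 -0.006 0 -1; 0 0.02 -0.007 0 -1; 0 0.024 -0.008 0 -1; 0 0.028 -0.009 0 -1; 0 0.032 -0.01 0 -1; 0 0.036 -0.01 0 -1; 0 0.04 -0.01 0 -1; 0 0.044 -0.01 0 -1; 0 0.048 -0.01 0 -1; 0 0.051 -0.01 0 -1; 0 0.051 -0.01 0 -1'
python3 - <<'E'
from h import *
s=shot('side','side4');cv2.imwrite('pics/side4c.png',cv2.resize(s['frame'][100:280,150:390,::-1],None,fx=3,fy=3))
E
```

```text
t: 4.95
tool_pos: [0.554, 0.1111, 0.0963]
orientation: [3.142, 0.0, 0.471]
force: [0.6, 0.1, -0.7]
opening: 0.085
```

View pics/side4c.png

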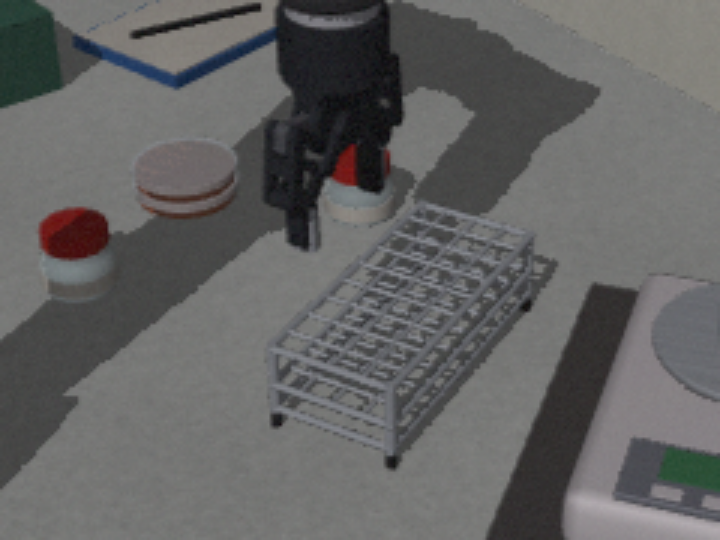

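The rack now stands on its four feet, clear of the slab. I'll measure where it landed.

```bash
cat >> h.py <<'E'
e=np.array([.7941,.6078]);n=np.array([-.6078,.7941]);c0=np.array([.599,-.0657])
def rack(s):
    P=pts(s);z=P[...,2]
    d=(P[...,:2]-c0)
    a=d@e;b=d@n
    m=(z>.06)&(z<.078)&(b>.0)&(b<.19)&(abs(a)<.25)
    f=s['frame'].astype(int); m&=(abs(f[...,0]-f[...,2])<50)&(f.max(2)>60)
    m=cv2.morphologyEx(m.astype(np.uint8),cv2.MORPH_CLOSE,np.ones((5,5)))
    nn,l,st,_=cv2.connectedComponentsWithStats(m);k=1+np.argmax(st[1:,4]);m=(l==k)&(z>.06)&(z<.078)
    r=cv2.minAreaRect(P[m][:,:2].astype(np.float32));B=cv2.boxPoints(r)
    print(m.sum(),r);
    for q in B: print('world',q,'along',round(float((q-c0)@e),4),'gap',round(float((q-c0)@n),4))
E
python3 - <<'E'
from h import *
rack(dict(np.load('pics/side4.npz')))
rack(shot('top','top4'))
E
```

```text
1475 ((0.5776386260986328, 0.059815142303705215), (0.22439949214458466, 0.10192126035690308), 26.99354362487793)
world [0.45453164 0.05429764] along -0.0418 gap 0.1831
world [ 0.50079274 -0.03652007] along -0.0603 gap 0.0829
world [0.7007456  0.06533264] along 0.1604 gap 0.0422
world [0.6544845  0.15615036] along 0.1789 gap 0.1424
620 ((0.5854633450508118, 0.053533121943473816), (0.2191552221775055, 0.08099067956209183), 26.74280548095703)
world [0.4693843  0.04038848] along -0.0384 gap 0.163
world [ 0.505829   -0.03193907] along -0.0535 gap 0.0834
world [0.7015424  0.06667776] along 0.1619 gap 0.0428
world [0.6650977  0.13900532] along 0.1769 gap 0.1224
```

```bash
python3 -m jog '0.01 0.005 -0.015 0.1 -0.8; 0.03 0.012 -0.03 0.26 -0.5; 0.055 0.02 -0.03 0.42 -0.2; 0.08 0.028 -0.03 0.58 0; 0.105 0.036 -0.03 0.74 0; 0.13 0.044 -0.03 0.9 0; 0.15 0.052 -0.03 1.06 0; 0.16 0.056 -0.02 1.22 0; 0.16 0.056 -0.01 1.38 0; 0.16 0.056 0.01 1.54 0; 0.16 0.056 0.035 1.571 0; 0.16 0.056 0.06 1.571 0; 0.16 0.056 0.081 1.571 0; 0.16 0.056 0.081 1.571 0; 0.16 0.056 0.081 1.571 0' && python3 -m jog '0 0.01 0 0 0; 0 0.022 0 0 0; 0 0.03 0 0 0; 0 0.035 0 0 0; 0 0.04 0 0 0; 0 0.045 0 0 0; 0 0.05 0 0 0; 0 0.055 0 0 0; 0 0.06 0 0 0; 0 0.065 0 0 0; 0 0.07 0 0 0; 0 0.075 0 0 0; 0 0.079 0 0 0; 0 0.079 0 0 0'
python3 - <<'E'
from h import *
s=shot('side','side5');rack(s)
cv2.imwrite('pics/side5c.png',cv2.resize(s['frame'][100:280,150:390,::-1],None,fx=3,fy=3))
E
```

```text
t: 6.92
tool_pos: [0.7226, 0.1338, 0.0159]
orientation: [-3.141, -0.0, -1.1]
force: [0.6, -0.9, 0.1]
opening: 0.0427
t: 8.68
tool_pos: [0.6507, 0.0978, 0.0151]
orientation: [3.14, 0.0, -1.1]
force: [1.4, 0.2, 1.4]
opening: 0.0427
1600 ((0.5397261381149292, 0.04095099866390228), (0.22620612382888794, 0.10451024770736694), 28.16046714782715)
world [0.41534975 0.0336425 ] along -0.0855 gap 0.1905
world [ 0.4646726 -0.0584968] along -0.1023 gap 0.0874
world [0.66410255 0.0482595 ] along 0.121 gap 0.0509
world [0.6147797 0.1403988] along 0.1378 gap 0.1541
```

View pics/side5c.png

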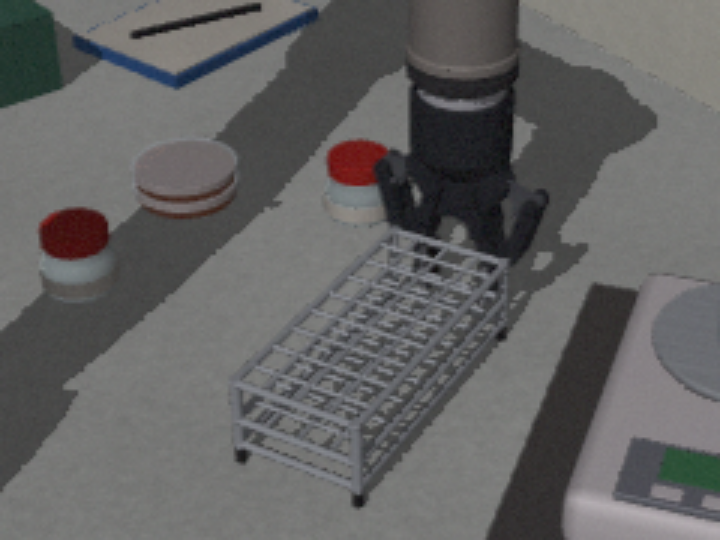

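```bash
python3 -m jog '0 -0.012 0 0 0; 0 -0.025 -0.03 0 0; 0 -0.025 -0.07 -0.1 -0.2; -0.005 -0.015 -0.1 -0.27 -0.5; -0.02 0.01 -0.11 -0.45 -0.8; -0.035 0.04 -0.11 -0.63 -1; -0.05 0.065 -0.11 -0.81 -1; -0.065 0.09 -0.11 -0.99 -1; -0.08 0.115 -0.11 -1.17 -1; -0.095 0.137 -0.11 -1.35 -1; -0.1056 0.147 -0.1 -1.53 -1; -0.1056 0.147 -0.09 -1.7 -1; -0.1056 0.147 -0.07 -1.753 -1; -0.1056 0.147 -0.04 -1.753 -1; -0.1056 0.147 -0.01 -1.753 -1; -0.1056 0.147 0.009 -1.753 -1; -0.1056 0.147 0.009 -1.753 -1; -0.1056 0.147 0.009 -1.753 -1' && python3 -m jog '0 0.01 0 0 -1; 0 0.02 0 0 -1; 0 0.027 0 0 -1; 0 0.032 0 0 -1; 0 0.036 0 0 -1; 0 0.04 0 0 -1; 0 0.044 0 0 -1; 0 0.048 0 0 -1; 0 0.052 0 0 -1; 0 0.056 0 0 -1; 0 0.06 0 0 -1; 0 0.064 0 0 -1; 0 0.066 0 0 -1; 0 0.066 0 0 -1'
python3 - <<'E'
from h import *
s=shot('side','side6');rack(s);rack(shot('top','top6'))
cv2.imwrite('pics/side6c.png',cv2.resize(s['frame'][100:280,150:390,::-1],None,fx=3,fy=3))
E
```

```text
t: 10.98
tool_pos: [0.473, 0.1257, 0.0067]
orientation: [3.141, 0.0, 0.653]
force: [-0.5, 0.4, -0.1]
opening: 0.0855
t: 12.72
tool_pos: [0.513, 0.073, 0.0064]
orientation: [3.141, -0.0, 0.653]
force: [-2.0, 0.6, 1.9]
opening: 0.0855
1559 ((0.5583953261375427, 0.024089068174362183), (0.22295606136322021, 0.10368508845567703), 33.739158630371094)
world [0.436899   0.00528368] along -0.0856 gap 0.1549
world [ 0.494487   -0.08093822] along -0.0923 gap 0.0514
world [0.67989165 0.04289445] along 0.1302 gap 0.0371
world [0.62230366 0.12911636] along 0.1369 gap 0.1405
843 ((0.5626763105392456, 0.025306619703769684), (0.22008007764816284, 0.09962430596351624), 33.95639419555664)
world [0.44357902 0.0051598 ] along -0.0804 gap 0.1507
world [ 0.49922532 -0.07747488] along -0.0864 gap 0.0513
world [0.6817736  0.04545344] along 0.1333 gap 0.038
world [0.6261273  0.12808812] along 0.1393 gap 0.1374
```

View pics/side6c.png

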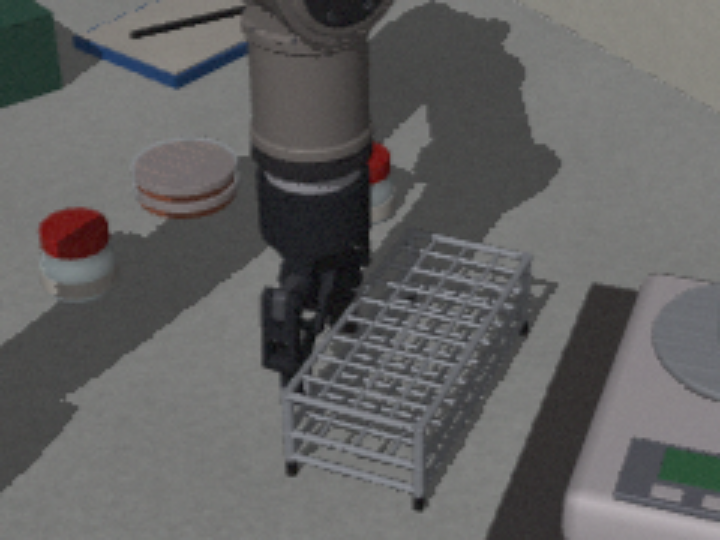

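```bash
python3 -m jog '0 0.004 0 0 -1; 0 0.008 0 0 -1; 0 0.012 0 0 -1; 0 0.016 0 0 -1; 0 0.02 0 0 -1; 0 0.024 0 0 -1; 0 0.028 0 0 -1; 0 0.032 0 0 -1; 0 0.035 0 0 -1; 0 0.038 0 0 -1; 0 0.038 0 0 -1'
python3 - <<'E'
from h import *
s=shot('side','side7');rack(s);rack(shot('top','top7'))
print((monitor.state()['tool_pos'][:2]-c0)@n)
E
```

```text
t: 14.2
tool_pos: [0.5361, 0.0427, 0.0063]
orientation: [3.141, -0.0, 0.653]
force: [-1.0, 0.3, -0.5]
opening: 0.0853
1550 ((0.5810838937759399, -0.0013309568166732788), (0.22305889427661896, 0.1023024246096611), 37.57791519165039)
world [ 0.46150002 -0.02880745] along -0.0868 gap 0.1129
world [ 0.52388805 -0.10988465] along -0.0865 gap 0.0106
world [0.70066774 0.02614553] along 0.1366 gap 0.0111
world [0.63827974 0.10722274] along 0.1363 gap 0.1134
319 ((0.5528026223182678, -0.04402429237961769), (0.11442926526069641, 0.06964723020792007), 36.58864974975586)
world [ 0.48610583 -0.05016686] along -0.0802 gap 0.081
world [ 0.5276201 -0.1060891] along -0.0812 gap 0.0113
world [ 0.61949944 -0.03788172] along 0.0332 gap 0.0096
world [0.57798517 0.01804052] along 0.0342 gap 0.0793
0.12436953649229848
```

```bash
python3 -m jog '0 0.002 0 0 -1; 0 0.004 0 0 -1; 0 0.0055 0 0 -1; 0 0.007 0 0 -1; 0 0.008 0 0 -1; 0 0.009 0 0 -1; 0 0.0095 0 0 -1; 0 0.01 0 0 -1'; python3 -m jog '0 0.0005 0 0 -1; 0 0.001 0 0 -1; 0 0.0015 0 0 -1; 0 0.0015 0 0 -1'
python3 - <<'E'
from h import *
s=shot('side','side8');rack(s)
print((monitor.state()['tool_pos'][:2]-c0)@n)
cv2.imwrite('pics/side8c.png',cv2.resize(s['frame'][140:320,220:460,::-1],None,fx=3,fy=3))
E
```

```text
t: 15.3
tool_pos: [0.5418, 0.0352, 0.0063]
orientation: [-3.141, 0.0, 0.653]
force: [-2.3, 2.7, 0.5]
opening: 0.0857
t: 15.8
tool_pos: [0.5428, 0.034, 0.0063]
orientation: [-3.141, 0.0, 0.653]
force: [-1.4, 2.2, 0.0]
opening: 0.0856
1557 ((0.5890070796012878, -0.010153397917747498), (0.22522428631782532, 0.10041782259941101), 37.384361267089844)
world [ 0.4690429  -0.03863185] along -0.0867 gap 0.1005
world [ 0.5300125  -0.11842188] along -0.0868 gap 0.0001
world [0.70897126 0.01832506] along 0.1384 gap -0.0001
world [0.6480017  0.09811509] along 0.1385 gap 0.1003
0.11334174645692952
```

View pics/side8c.png

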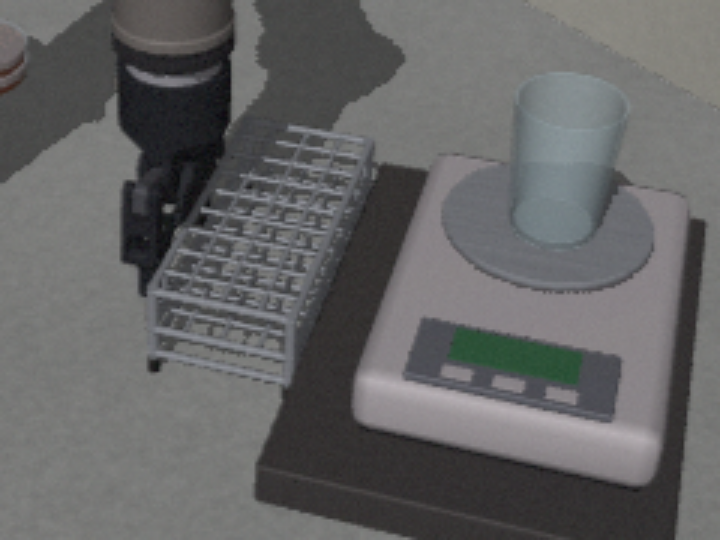

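```bash
python3 -m jog '0 0.0005 0 0 -1; 0 0.001 0 0 -1; 0 0.001 0 0 -1'; python3 -m jog '0 0.0005 0 0 -1; 0 0.001 0 0 -1; 0 0.001 0 0 -1'
```

```text
t: 16.23
tool_pos: [0.5428, 0.0336, 0.0061]
orientation: [-3.141, 0.001, 0.654]
force: [-3.6, 3.6, 0.1]
opening: 0.0859
t: 16.6
tool_pos: [0.5427, 0.0334, 0.006]
orientation: [-3.139, 0.001, 0.654]
force: [-5.3, 6.2, 0.9]
opening: 0.0852
```

The tool has stalled while the force climbs, so the rack is against the slab. One more small press to seat both ends, then back off and check.

```bash
python3 -m jog '0 0.0005 0 0 -1; 0 0.001 0 0 -1; 0 0.001 0 0 -1; 0 0.001 0 0 -1'; python3 -m jog '0 -0.003 0 0 -1; 0 -0.008 0 0 -1; 0 -0.02 0 0 -1; 0 -0.04 0 0 -1; 0 -0.05 -0.03 0 -1; 0 -0.05 -0.08 0 -1; 0 -0.05 -0.13 0 -1; -0.03 -0.08 -0.18 0 -1; -0.03 -0.12 -0.2 0 -1; -0.03 -0.15 -0.2 0 -1; -0.03 -0.15 -0.2 0 -1'
python3 - <<'E'
from h import *
s=shot('side','side9');rack(s);t=shot('top','top9');rack(t)
cv2.imwrite('pics/top9c.png',cv2.resize(t['frame'][90:270,170:450,::-1],None,fx=2.8,fy=2.8))
cv2.imwrite('pics/side9c.png',cv2.resize(s['frame'][140:320,220:460,::-1],None,fx=3,fy=3))
print(monitor.state()['force'])
f=t['frame'].astype(int);P=pts(t);v,u=np.mgrid[:420,:560]
for nm,a in(('jarT',(180,225,160,200)),('jarB',(170,205,260,292))):
    mm=(f[...,0]>f[...,1]+60)&(u>a[0])&(u<a[1])&(v>a[2])&(v<a[3])
    if mm.any(): print(nm,cv2.minEnclosingCircle(P[mm][:,:2].astype(np.float32)))
E
```

```text
t: 17.1
tool_pos: [0.5428, 0.0334, 0.0059]
orientation: [-3.138, 0.002, 0.655]
force: [-6.6, 6.7, 2.5]
opening: 0.0857
t: 18.48
tool_pos: [0.4276, 0.1351, 0.2065]
orientation: [-3.14, -0.001, 0.658]
force: [0.0, -0.4, -0.8]
opening: 0.0856
1560 ((0.5883011817932129, -0.010722965002059937), (0.22290514409542084, 0.100129634141922), 37.565460205078125)
world [ 0.46943462 -0.03898773] along -0.0867 gap 0.1
world [ 0.5304804  -0.11835621] along -0.0864 gap -0.0002
world [0.70716774 0.0175418 ] along 0.1365 gap 0.0004
world [0.646122   0.09691028] along 0.1363 gap 0.1005
1358 ((0.5921279788017273, -0.008376449346542358), (0.21997709572315216, 0.09945843368768692), 37.56582260131836)
world [ 0.47462663 -0.0360154 ] along -0.0807 gap 0.0992
world [ 0.5352637  -0.11485147] along -0.0805 gap -0.0003
world [0.7096293 0.0192625] along 0.1395 gap 0.0002
world [0.64899224 0.09809857] along 0.1393 gap 0.0997
[ 0.15518236 -0.20206809  0.48991627]
jarT ((0.6681968569755554, 0.26229116320610046), 0.024435000494122505)
```

View pics/top9c.png

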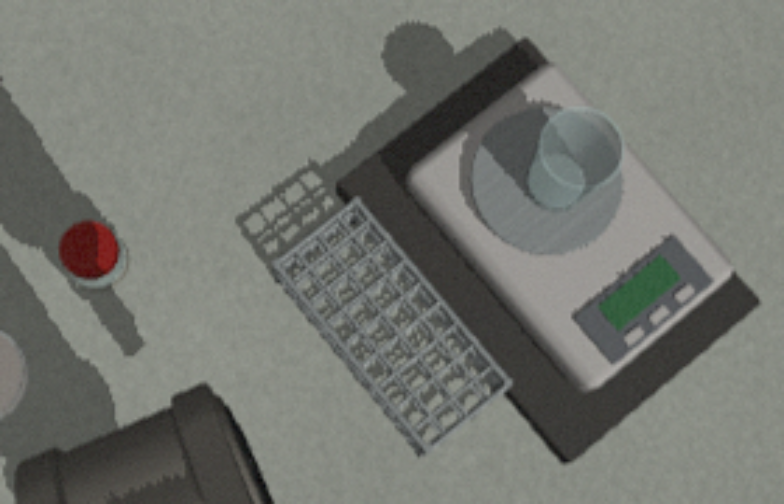

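View pics/side9c.png

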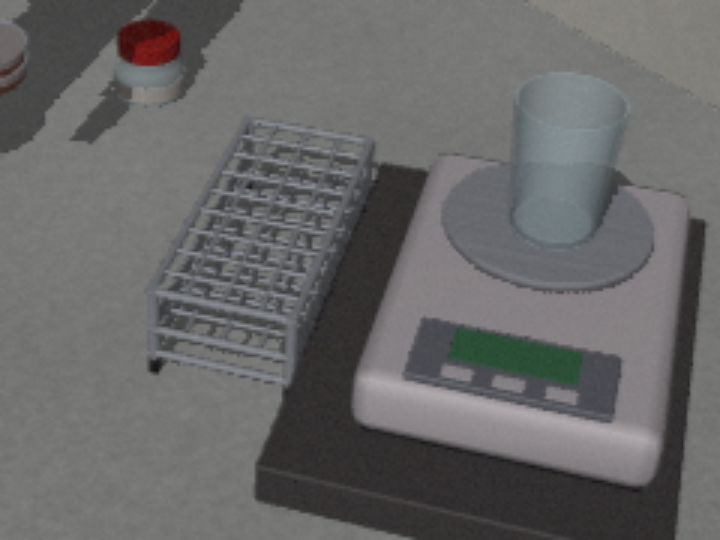

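The rack stands flush along the slab. In the top crop its long side runs from (360,200) to (510,385) right on the slab edge, and the robot is clear. Handing in.

```bash
python3 -c "
from station import ctrl; print(ctrl.close_job())"
```

```text
the job is handed in; nothing more can be done
None
```

The rack stands on its four feet with its long side flush against the slab, and the job was handed in at about 18.6 s of the 58 s allowed.

**What I did**
- I tipped the rack over its feet edge by pushing near the upper rim of the top grid.
- I slid it 39 mm lengthwise by pushing on its end, so both ends would lie within the slab's length.
- I pushed it along the bench with the open fingers set parallel to the slab, which squared it up. I covered the last few millimetres in steps of about 0.5 mm.
- The reported wrist force stayed under 10 N, with about 9 N at the final press. I then backed the arm off.

**Last checks**
- **Flush fit:** both cameras put the two leading corners within 0.4 mm of the measured slab edge, though the calibration itself is only good to about 2 mm. The rack's yaw reads 37.6° against 37.4° for the slab.
- **Seating:** on the last press the tool stopped advancing while the force rose, which agrees with contact at the slab.
- **Bystanders:** the beaker and balance look undisturbed in the pictures. The jar nearest the rack reads 2 mm off its first reading, within calibration, but it was partly in shadow. I did not re-measure the other jar or the dishes at the end. The arm hid that jar from the top camera, and no pushing move came near either of them.
- **Disagreement:** the two cameras differ by 3–6 mm on the rack's position along the slab, which does not affect the fit.

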